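Set the drained funnel into the narrow-necked bottle

TASK

The steel funnel has dried mouth-down on its peg. Take it off the drying rack, turn it over and set it spout-down in the neck of the open bottle, fully home and upright, ready for decanting slip. Do not drop it or force it in, leave the bottle standing where it is, and leave the other things as they are.

Things in the scene. Friction and masses are not known exactly. Their poses are not given: they have to be found in the camera images.
- funnel: Loose steel funnel, 80 mm long, about 80 g, round about its z axis; at the start mouth-down over a rack peg, spout up. Origin: centre of the mouth; +z runs from mouth to spout tip. Outside diameters: collar 60 mm at z 0-18 mm; cone 60 mm at z 18 narrowing to 18 mm at z 40; spout 18 mm at z 40 tapering to 15 mm at the tip, z 80
- funnel_tip (a point): Centre of the spout's end, on the funnel's axis, 80 mm from the mouth; axes as the funnel's. Lying on the table the funnel rests on the collar's rim and the spout's end, its axis about 16 degrees nose-down; it does not roll away
- funnel_collar (a point): Point on the funnel's axis halfway along the collar, 9 mm from the mouth; axes as the funnel's. Held across the collar (60 mm) the spout is free to go all the way in. A gripper that only points downwards cannot turn the funnel over in one grasp: lay it on its side on the free table, then take it again by the collar from the mouth side
- rack: Drying rack, fixed: a wooden board 110 x 290 x 18 mm lying flat, with three pegs of diameter 10 mm standing 34 mm above it, in a row along its y axis at y = -95, 0, 95 mm. Origin: centre of its underside on the table, z up. The funnel is on one end peg, the beaker on the other; lift more than 34 mm to clear a peg
- bottle: Open white plastic bottle with a paper band, loose, about 0.55 kg, 150 mm high: body diameter 76 mm up to 94 mm, a shoulder, then a neck of outer diameter 32 mm from 115 mm up. Origin: centre of its underside; z up
- bottle_mouth (a point): Centre of the open bottle's mouth, at the rim, 150 mm above its underside. Straight bore, 21 mm in diameter, over 45 mm deep; fully home the funnel's cone rests on the rim with the spout tip about 41 mm below it
- capped: A like bottle with a white screw cap of diameter 40 mm, 152 mm high, a bystander. Origin: centre of its underside
- beaker: An upturned white stoneware beaker on the rack, diameter 72 mm at its rim (below), 60 mm at the top, 80 mm high, a bystander. Origin: centre of its rim, at the bottom
- tumbler: A drinking glass standing on the table, diameter 70 mm at the rim, 95 mm high, a bystander. Origin: centre of its underside
There are look-alikes about, which are no part of the job. Leave any blue look-alike of the funnel alone.

How it is judged:
At the end, for the whole second after the job is handed in: The funnel rests spout-down in the open bottle: spout tip within 7 mm of the mouth's axis and over 37.5 mm below it (home is 41), axes within 0.15 rad, funnel and bottle at rest; the bottle upright within 0.08 rad and within 40 mm of its start; bystanders within 30 mm of theirs (horizontal distance between funnel_tip and bottle_mouth below 0.007 m and z of funnel_tip in the frame of bottle between 0.095 and 0.1125 m and angle between the z axis of funnel and the z axis of bottle, either way round below 0.15 rad and angle between bottle's own z axis and vertical below 0.08 rad and distance of bottle from where it was at the start of the episode below 0.04 m and distance of each of capped, beaker, tumbler from where it was at the start of the episode below 0.03 m and linear speed of each of funnel, bottle below 0.02 m/s); the robot touches nothing.
It fails at once if the funnel is dropped: it moves faster than 0.45 m/s while no finger touches it (linear speed of funnel above 0.45 m/s and contact force between the fingers and funnel below 0.01 N).
It fails at once if the funnel is forced on the bottle with more than 40 N (contact force between funnel and bottle above 40 N).
It fails at once if the bottle is tipped by more than 0.35 rad (angle between bottle's own z axis and vertical above 0.35 rad).
It fails at once if the capped bottle, beaker or tumbler is moved by more than 30 mm (distance of any of capped, beaker, tumbler from where it was at the start of the episode above 0.03 m).
It also fails if it takes over 72 s, if anything falls off the work surface, if the arm or the gripper's body presses on something with over 40 N, if the wrist force passes 120 N, or if a joint passes its speed limit or range.

ROBOT

A 6-joint arm with a two-finger parallel gripper is mounted at the origin on the work surface. World frame = base frame: x ahead of the robot, y to its left, z up, the work surface at z = 0. Lengths are in m, angles in rad, forces in N, time in s.
With the tool pointing down it reaches from about 0.375 to 0.925 m from the base axis. Payload 5.7 kg.
Tool frame: the origin (TCP) lies midway between the tips of the shut fingers; the grasp point (between the pads) lies behind it (manip.tcp_to_grasp is the z of the grasp point in the tool frame, in m); z points along the fingers, y is the line along which they close (so a half turn about z gives the same grasp; the last joint's range is limited). The gripper opens to 88 mm and grips with 3 to 60 N. Pads are 20 mm wide; open, the fingers measure 115 mm over their backs; the gripper's body (75 mm by 178 mm) begins 61 mm behind the grasp point.
Start: joints at [1.03, 0.359, 1.51, -0, 1.272, -0.115], TCP at [0.248, 0.546, 0.223] pointing down, gripper open.
Joint ranges: [-2.97, 2.97], [-1.01, 2.36], [0.21, 2.38], [-0.96, 4.11], [0.2, 2.71], [-2.98, 2.98]. Speed limits (rad/s): [2.39, 2.39, 3.14, 3.14, 3.14, 3.14].

INTERFACE

Orientations are given as a unit quaternion [w, x, y, z].
In Python, from plant import telemetry, capture, order, models, manip gives the robot as it stands.
- The arm moves only by the shell command python3 -m handwheel 'ROWS' [OPENING] [FORCE]. ROWS is JSON, a list of rows, each an object with "xyz": the shift along the tool's x, y, z in units of 50 mm (1.0 is 50 mm), a list of three; "dr": the turn, a rotation vector about the tool's x, y, z in units of 5 degrees (1.0 is 5 degrees), a list of three. In form: [{"xyz": [tx, ty, tz], "dr": [wx, wy, wz]}, ...]. A call has 1 to 12 rows; each row shifts and turns the commanded pose from where the row before left it, along the tool's axes as they then stand; what a row does not reach is not made up. A row lasts 1/10 s, in which the tool goes at most 50 mm and 8.59 degrees, less where a joint would pass 70% of its speed; a pose out of reach is approached as far as the arm can. A call is refused whole if a number of a shift passes 1 or a number of a turn 1, either way. A call with a gripper value outside its range is refused whole. OPENING is the finger opening in mm, from 0 to 87.8, set as the call begins (- or left out, the last holds). The fingers move at their own pace and stop on an object; FORCE is the grip in N (left out, the last holds). Time passes only in rows, so rows that do not move let the fingers close. It gives the time, the measured TCP pose, the force, the opening and the grip force at its end, in the units of the state.
- telemetry.sense(): the state, without advancing time (a new reading comes with each control period).
- capture(name): name is "scene" or "top"; returns a dict with "pixels" (400x640x3 uint8, blue, green, red), "fx", "fy", "cx", "cy" (pixels), "R" (3x3) and "t" (3): a world point X has camera coordinates R X + t. Camera axes: x right, y down, z forward; pixel columns grow to the right and rows downward; lengths in m; the calibration is good to about 2 mm. A picture is of the moment at which its call begins. There is no depth.
- order.close_job(): hands the job in; it is judged then, once.
Trained networks look in a picture, given as the dict that the camera call returned (one of the last four; its "shot" number tells which), for a name from the list of things; names that differ only in an ending like _2 or _b are one class to them, and where a whole thing is asked for, a point or a joint stands for the part that bears it (a point fixed in the world has none). Each returns a list of dicts, best first, with "score" (0 to 1); they miss things now and then, are a little off and sometimes report something else, mostly with a low value. They report only what shows in the picture. A call takes as long as a camera call. They do not tell look-alikes from the thing itself.
- models.spot_in(picture, target): "position" ([x, y, z] in m, in world coordinates, good to about 4 mm: the middle of the surface that is visible of it).
- models.pinpoint(picture, target): "position" ([x, y, z] in m, in world coordinates, good to about 4 mm: a listed point, or the origin of a listed thing).
The state is a dict: "time": time; "joint_positions": joint angles; "qd": joint speeds; "joint_efforts": joint torques, N m; "eef_pos": TCP position; "tool_rot": TCP orientation; "force": force on the tool from outside, world axes, zero at the start; "moment": the same for the moment, N m; "finger_gap": finger opening in m; "finger_force": force on a finger pad.
Only numpy, scipy, OpenCV 4.12 (cv2) and the standard library are available. Lean on these libraries where they do the work, as an engineer would, in place of code of your own. Each camera call takes 0.05 s, during which the arm holds its last target. There are 200 camera calls.

## Working session

There is one attempt and no reset: what is moved stays moved. The work goes in short steps, Python scripts to look and compute and a shell command to move; the robot and the scene stay as the last step left them, time stands still between calls to the robot, and variables do not carry over. Pictures are saved under pics/ and viewed, at most 13 in all, crops included, and the job is handed in when it is done.

```bash
ls; mkdir -p pics
cat > h.py <<'E'
import numpy as np, cv2
from plant import telemetry, capture, order, models, manip
def proj(c,X):
    p=np.array(c["R"])@np.array(X)+np.array(c["t"]); return np.array([c["fx"]*p[0]/p[2]+c["cx"],c["fy"]*p[1]/p[2]+c["cy"]])
def ray(c,u,v):
    R=np.array(c["R"]);d=R.T@np.array([(u-c["cx"])/c["fx"],(v-c["cy"])/c["fy"],1]);return -R.T@np.array(c["t"]),d/np.linalg.norm(d)
def atz(c,u,v,z):
    o,d=ray(c,u,v);return o+d*(z-o[2])/d[2]
def tri(r):
    A=0;b=0
    for o,d in r:
        P=np.eye(3)-np.outer(d,d);A=A+P;b=b+P@o
    return np.linalg.solve(A,b)
E
python3 - <<'E'
from h import *
print(manip.tcp_to_grasp, {k:np.round(v,3).tolist() if not np.isscalar(v) else v for k,v in telemetry.sense().items()})
for n in("scene","top"):
    c=capture(n);cv2.imwrite(f"pics/{n}0.png",c["pixels"])
    o=-np.array(c["R"]).T@np.array(c["t"]);print(n,o.round(3),c["fx"])
    for t in("funnel","funnel_tip","funnel_collar","rack","bottle","bottle_mouth","capped","beaker","tumbler"):
        for d in models.pinpoint(c,t)[:3]: print(t,round(d["score"],2),np.round(d["position"],3),proj(c,d["position"]).round())
E
```

```text
pics
-0.0187 {'time': 0.0, 'joint_positions': [1.03, 0.36, 1.511, 0.0, 1.273, -0.115], 'qd': [0.0, -0.001, -0.0, 0.0, 0.001, 0.0], 'joint_efforts': [-0.0, -51.538, -27.074, 0.067, 0.035, -0.0], 'eef_pos': [0.247, 0.546, 0.222], 'tool_rot': [-0.0, 0.211, 0.977, -0.001], 'force': [-0.554, 0.637, -0.387], 'moment': [-0.009, 0.016, -0.01], 'finger_force': 0.0, 'finger_gap': 0.08781033032997679}
scene [ 1.314 -0.004  0.604] 385.0622445320757
funnel 0.85 [0.583 0.146 0.019] [383. 222.]
funnel 0.72 [ 0.718  0.298 -0.002] [461. 267.]
funnel 0.57 [ 0.713  0.132 -0.   ] [385. 266.]
funnel_tip 0.74 [0.715 0.13  0.083] [387. 237.]
funnel_tip 0.64 [0.585 0.145 0.102] [386. 194.]
funnel_collar 0.79 [0.711 0.132 0.012] [385. 261.]
funnel_collar 0.61 [0.724 0.296 0.01 ] [462. 265.]
funnel_collar 0.56 [0.586 0.141 0.026] [382. 220.]
rack 0.59 [0.569 0.24  0.001] [420. 224.]
bottle 0.56 [ 0.513 -0.35  -0.   ] [188. 213.]
bottle 0.21 [0.569 0.238 0.001] [419. 223.]
bottle_mouth 0.61 [ 0.516 -0.349  0.152] [175. 162.]
capped 0.77 [ 0.572 -0.141  0.002] [266. 226.]
beaker 0.85 [0.554 0.332 0.02 ] [456. 213.]
tumbler 0.89 [ 0.705 -0.013 -0.003] [318. 265.]
top [0.509 0.017 1.308] 495.21209249584786
funnel 0.93 [0.713 0.128 0.001] [278. 175.]
funnel 0.56 [0.587 0.146 0.015] [270. 221.]
funnel 0.55 [0.721 0.297 0.002] [215. 171.]
funnel_tip 0.91 [0.724 0.293 0.078] [210. 165.]
funnel_tip 0.84 [0.59  0.148 0.1  ] [266. 218.]
funnel_tip 0.78 [0.714 0.13  0.084] [275. 169.]
funnel_collar 0.8 [0.585 0.145 0.026] [270. 222.]
funnel_collar 0.78 [0.712 0.128 0.012] [278. 174.]
funnel_collar 0.78 [0.722 0.291 0.009] [216. 170.]
bottle 0.96 [ 0.511 -0.349  0.004] [459. 252.]
bottle_mouth 0.89 [ 0.514 -0.351  0.148] [476. 251.]
capped 0.68 [ 0.571 -0.144  0.   ] [380. 229.]
beaker 0.77 [0.557 0.332 0.019] [198. 232.]
tumbler 0.97 [ 0.703 -0.013  0.001] [331. 179.]
```

View pics/scene0.png

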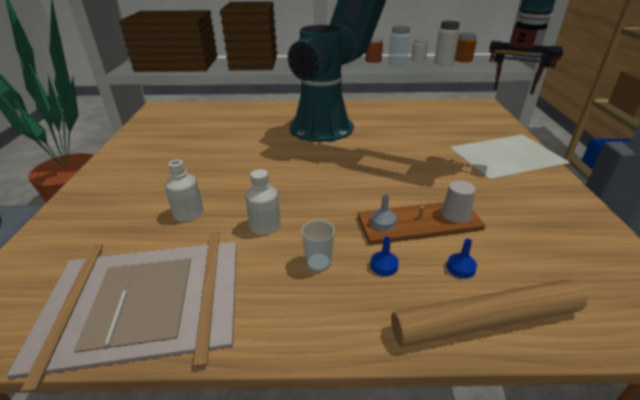

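View pics/top0.png

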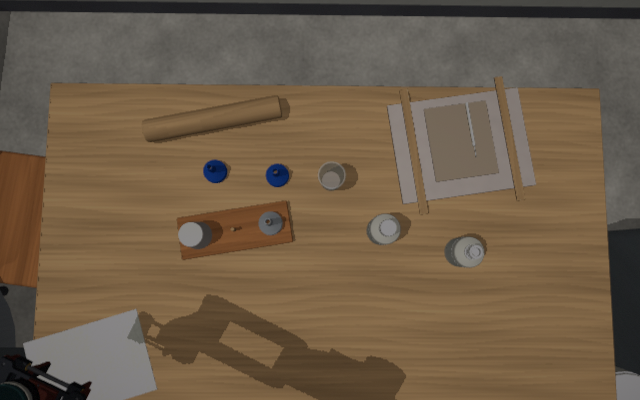

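Run:
```python
import cv2
a=cv2.imread("pics/scene0.png")[170:290,350:500];cv2.imwrite("pics/crop0.png",cv2.resize(a,None,fx=5,fy=5,interpolation=cv2.INTER_CUBIC))
```

```text
(no output)
```

View pics/crop0.png

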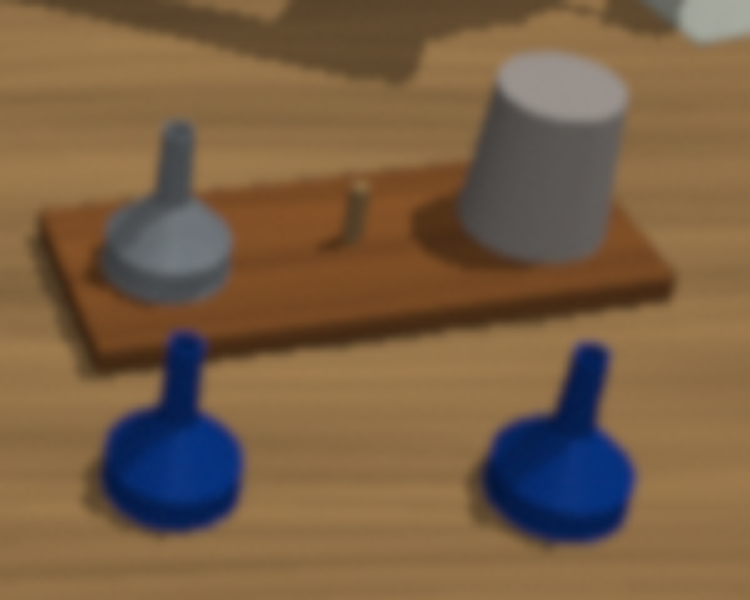

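Candidates in the scene view: a grey steel funnel on the rack peg at (383,222), and blue look-alikes on the table at (385,262) and (461,262). The crop confirms that the grey one on the end peg is the one I want. The open bottle is at (185,195) with its mouth at (177,163). The bottle at (263,205) is capped.

Plan:
1. Grip the spout with the tool leaning towards the robot.
2. Lay the funnel on its side with the spout towards the robot.
3. Retake it by the collar from the mouth side, then insert it.

```bash
cat >> h.py <<'E'
from scipy.spatial.transform import Rotation as Ro
from scipy.linalg import expm, logm
def pose(): 
    s=telemetry.sense();q=s["tool_rot"];T=np.eye(4);T[:3,:3]=Ro.from_quat([q[1],q[2],q[3],q[0]]).as_matrix();T[:3,3]=s["eef_pos"];return T
def tgt(p,az,tilt,beyond=0):
    """tool z leaned 'tilt' deg towards heading az from straight down; y tangential; TCP 'beyond' m past p along z"""
    a,t=np.radians([az,tilt]);u=np.array([np.cos(a),np.sin(a),0]);y=np.array([-np.sin(a),np.cos(a),0])
    z=np.sin(t)*u-np.array([0,0,np.cos(t)]);T=np.eye(4);T[:3,:3]=np.c_[np.cross(y,z),y,z];T[:3,3]=np.array(p)+beyond*z;return T
def rows(A,B,n=None,v=25,w=4):
    D=np.linalg.inv(A)@B
    if n is None: n=int(np.ceil(max(np.linalg.norm(D[:3,3])*1000/v,np.degrees(Ro.from_matrix(D[:3,:3]).magnitude())/w,1)))
    S=np.real(expm(logm(D)/n));x=(S[:3,3]/.05).round(3);r=(np.degrees(Ro.from_matrix(S[:3,:3]).as_rotvec())/5).round(3)
    print(n,"x",x.tolist(),r.tolist());return B
def st():
    s=telemetry.sense();T=pose();z=T[:3,2];print("t",round(s["time"],2),"p",T[:3,3].round(4),"q",np.round(s["joint_positions"],2),"z",z.round(3),"y",T[:3,1].round(3),"F",np.round(s["force"],1),"gap",round(s["finger_gap"]*1e3,1),round(s["finger_force"],1))
E
python3 - <<'E'
from h import *
P=[.586,.146,.073]
A=rows(pose(),tgt(P,14,-45,-.09))
rows(A,tgt(P,14,-45,.008),8)
E
python3 -m handwheel '[{"xyz":[0,0,0],"dr":[0,0,0]}]' 50 20
```

```text
23 x [-0.403, -0.294, -0.062] [0.131, 0.376, -0.316]
8 x [0.0, 0.0, 0.245] [0.0, 0.0, 0.0]
time: 1.1
eef_pos: [0.2478, 0.5464, 0.2226]
tool_rot: [-0.0, 0.211, 0.977, -0.0]
force: [0.4, -0.3, -0.4]
finger_gap: 0.0824
finger_force: 0.0
```

Run:
```python
from h import *
A=pose();B=tgt([.586,.146,.073],14,-45,-.09)
D=logm(np.linalg.inv(A)@B)
for f in(.25,.5,.75,1):print((A@np.real(expm(D*f)))[:3,3].round(3))
```

```text
[0.328 0.426 0.233]
[0.425 0.321 0.224]
[0.535 0.232 0.192]
[0.648 0.161 0.137]
```

```bash
python3 -m handwheel '[{"xyz":[-0.4,-0.29,-0.06],"dr":[0.13,0.38,-0.32]},{"xyz":[-0.4,-0.29,-0.06],"dr":[0.13,0.38,-0.32]},{"xyz":[-0.4,-0.29,-0.06],"dr":[0.13,0.38,-0.32]},{"xyz":[-0.4,-0.29,-0.06],"dr":[0.13,0.38,-0.32]},{"xyz":[-0.4,-0.29,-0.06],"dr":[0.13,0.38,-0.32]},{"xyz":[-0.4,-0.29,-0.06],"dr":[0.13,0.38,-0.32]},{"xyz":[-0.4,-0.29,-0.06],"dr":[0.13,0.38,-0.32]},{"xyz":[-0.4,-0.29,-0.06],"dr":[0.13,0.38,-0.32]},{"xyz":[-0.4,-0.29,-0.06],"dr":[0.13,0.38,-0.32]},{"xyz":[-0.4,-0.29,-0.06],"dr":[0.13,0.38,-0.32]},{"xyz":[-0.4,-0.29,-0.06],"dr":[0.13,0.38,-0.32]},{"xyz":[-0.4,-0.29,-0.06],"dr":[0.13,0.38,-0.32]}]' >/dev/null
python3 -m handwheel '[{"xyz":[-0.4,-0.29,-0.06],"dr":[0.13,0.38,-0.32]},{"xyz":[-0.4,-0.29,-0.06],"dr":[0.13,0.38,-0.32]},{"xyz":[-0.4,-0.29,-0.06],"dr":[0.13,0.38,-0.32]},{"xyz":[-0.4,-0.29,-0.06],"dr":[0.13,0.38,-0.32]},{"xyz":[-0.4,-0.29,-0.06],"dr":[0.13,0.38,-0.32]},{"xyz":[-0.4,-0.29,-0.06],"dr":[0.13,0.38,-0.32]},{"xyz":[-0.4,-0.29,-0.06],"dr":[0.13,0.38,-0.32]},{"xyz":[-0.4,-0.29,-0.06],"dr":[0.13,0.38,-0.32]},{"xyz":[-0.4,-0.29,-0.06],"dr":[0.13,0.38,-0.32]},{"xyz":[-0.4,-0.29,-0.06],"dr":[0.13,0.38,-0.32]},{"xyz":[-0.4,-0.29,-0.06],"dr":[0.13,0.38,-0.32]},{"xyz":[0,0,0],"dr":[0,0,0]}]'
python3 - <<'E'
from h import *
st()
for n in("top","scene"):
    c=capture(n)
    for t in("funnel_tip","funnel_collar"):
        for d in models.pinpoint(c,t)[:3]: print(t,round(d["score"],2),np.round(d["position"],3),proj(c,d["position"]).round())
P=[.586,.146,.073]
rows(pose(),tgt(P,14,-45,-.09),3);rows(pose(),tgt(P,14,-45,.008))
E
```

```text
time: 3.5
eef_pos: [0.6451, 0.1664, 0.1286]
tool_rot: [-0.385, -0.116, 0.915, -0.045]
force: [-0.1, 0.8, -0.5]
finger_gap: 0.05
finger_force: 0.0
t 3.5 p [0.6451 0.1664 0.1286] q [ 0.18  1.04  0.7  -0.06  2.2  -1.66] z [-0.694 -0.171 -0.699] y [-0.246  0.969  0.007] F [-0.1  0.8 -0.5] gap 50.0 0.0
funnel_tip 0.64 [0.589 0.145 0.097] [267. 219.]
funnel_collar 0.86 [0.714 0.13  0.01 ] [277. 174.]
funnel_collar 0.68 [0.584 0.144 0.028] [270. 222.]
funnel_tip 0.65 [0.715 0.127 0.08 ] [386. 239.]
funnel_tip 0.64 [0.721 0.289 0.082] [465. 239.]
funnel_tip 0.53 [ 0.571 -0.144  0.003] [265. 225.]
funnel_collar 0.95 [0.586 0.146 0.03 ] [384. 219.]
funnel_collar 0.75 [0.725 0.297 0.007] [463. 267.]
funnel_collar 0.74 [0.714 0.134 0.01 ] [386. 263.]
3 x [-0.001, -0.054, -0.014] [0.002, -0.015, 0.035]
4 x [-0.002, -0.04, 0.48] [0.001, -0.011, 0.026]
```

```bash
python3 -m handwheel '[{"xyz":[0,-0.08,0],"dr":[0,0,0]},{"xyz":[0,-0.08,0],"dr":[0,0,0.1]},{"xyz":[0,0,0.3],"dr":[0,0,0]},{"xyz":[0,0,0.3],"dr":[0,0,0]},{"xyz":[0,0,0.3],"dr":[0,0,0]},{"xyz":[0,0,0.3],"dr":[0,0,0]},{"xyz":[0,0,0.3],"dr":[0,0,0]},{"xyz":[0,0,0.3],"dr":[0,0,0]},{"xyz":[0,0,0.13],"dr":[0,0,0]},{"xyz":[0,0,0],"dr":[0,0,0]},{"xyz":[0,0,0],"dr":[0,0,0]}]'
python3 - <<'E'
from h import *
st(); c=capture("scene");a=c["pixels"][130:290,310:500];cv2.imwrite("pics/crop1.png",cv2.resize(a,None,fx=4,fy=3.7,interpolation=cv2.INTER_CUBIC))
c=capture("top");p=tgt([.586,.146,.073],14,-45,.008)[:3,3];print(p)
E
```

```text
time: 4.9
eef_pos: [0.5804, 0.1438, 0.0662]
tool_rot: [-0.382, -0.112, 0.916, -0.047]
force: [-0.2, -0.3, 0.1]
finger_gap: 0.0503
finger_force: 0.0
t 4.9 p [0.5804 0.1438 0.0662] q [ 0.16  0.98  0.98 -0.06  1.96 -1.65] z [-0.69  -0.171 -0.703] y [-0.241  0.97   0.   ] F [-0.2 -0.3  0.1] gap 50.3 0.0
[0.58051118 0.14463148 0.06734315]
```

View pics/crop1.png

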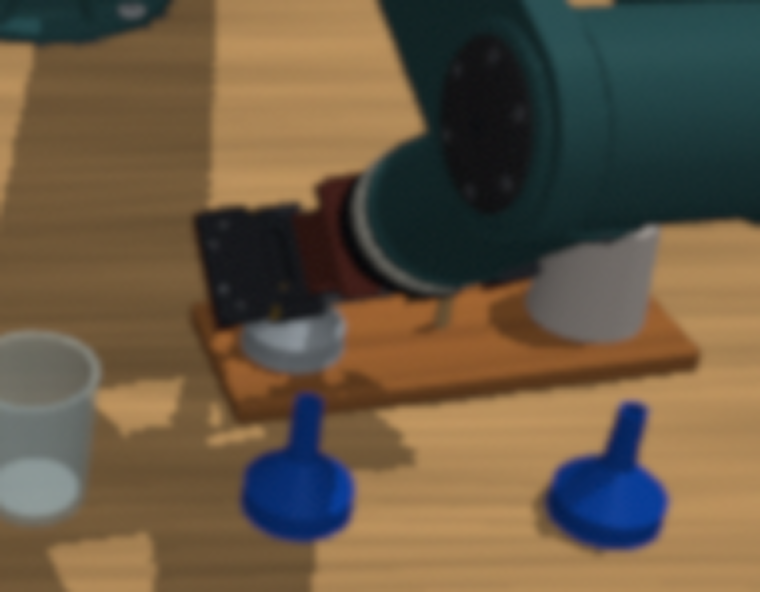

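The fingers straddle the spout of the grey funnel, at about (290,320) in the crop. I'll close, then lift straight up.

```bash
python3 -m handwheel '[{"xyz":[0,0,0],"dr":[0,0,0]},{"xyz":[0,0,0],"dr":[0,0,0]},{"xyz":[0,0,0],"dr":[0,0,0]},{"xyz":[0,0,0],"dr":[0,0,0]},{"xyz":[0,0,0],"dr":[0,0,0]},{"xyz":[0,0,0],"dr":[0,0,0]},{"xyz":[0,0,0],"dr":[0,0,0]},{"xyz":[0,0,0],"dr":[0,0,0]}]' 5 25
python3 -m handwheel '[{"xyz":[0.15,0,-0.15],"dr":[0,0,0]},{"xyz":[0.15,0,-0.15],"dr":[0,0,0]},{"xyz":[0.15,0,-0.15],"dr":[0,0,0]},{"xyz":[0.15,0,-0.15],"dr":[0,0,0]},{"xyz":[0.15,0,-0.15],"dr":[0,0,0]},{"xyz":[0.15,0,-0.15],"dr":[0,0,0]},{"xyz":[0.15,0,-0.15],"dr":[0,0,0]},{"xyz":[0.15,0,-0.15],"dr":[0,0,0]},{"xyz":[0,0,0],"dr":[0,0,0]}]'
python3 - <<'E'
from h import *
st()
# lay target: funnel z55 point above table, spout towards robot, heading az; funnel up->-u: tool tilt -45 -> +45 (funnel axis horizontal) 
L=[.50,.0,.16]
B=tgt(L,0,-45,.008)
B=rows(pose(),B)
for t in(0,30,55): B=rows(B,tgt([.5,0,.12],0,t,.008),max(1,int(55/4)))
E
```

```text
time: 5.8
eef_pos: [0.5799, 0.1438, 0.0656]
tool_rot: [-0.383, -0.112, 0.916, -0.047]
force: [0.2, 0.4, -0.6]
finger_gap: 0.0165
finger_force: 24.9
time: 6.7
eef_pos: [0.5811, 0.144, 0.1522]
tool_rot: [-0.381, -0.112, 0.916, -0.047]
force: [0.8, 0.4, -0.5]
finger_gap: 0.016
finger_force: 24.9
t 6.7 p [0.5811 0.144  0.1522] q [ 0.16  0.9   0.94 -0.06  2.08 -1.66] z [-0.689 -0.171 -0.705] y [-0.241  0.97   0.   ] F [ 0.8  0.4 -0.5] gap 16.0 24.9
7 x [0.218, -0.374, 0.211] [-0.282, -0.006, 0.282]
13 x [-0.036, 0.0, 0.057] [0.0, -0.692, 0.0]
13 x [-0.006, 0.0, -0.0] [0.0, -0.462, 0.0]
13 x [-0.005, 0.0, -0.0] [0.0, -0.385, 0.0]
```

```bash
python3 -m handwheel '[{"xyz":[0.22,-0.37,0.21],"dr":[-0.28,0,0.28]},{"xyz":[0.22,-0.37,0.21],"dr":[-0.28,0,0.28]},{"xyz":[0.22,-0.37,0.21],"dr":[-0.28,0,0.28]},{"xyz":[0.22,-0.37,0.21],"dr":[-0.28,0,0.28]},{"xyz":[0.22,-0.37,0.21],"dr":[-0.28,0,0.28]},{"xyz":[0.22,-0.37,0.21],"dr":[-0.28,0,0.28]},{"xyz":[0.22,-0.37,0.21],"dr":[-0.28,0,0.28]},{"xyz":[0,0,0],"dr":[0,0,0]}]'
python3 - <<'E'
from h import *
st()
for n in("top","scene"):
    c=capture(n)
    for t in("funnel_tip","funnel_collar","funnel"):
        for d in models.pinpoint(c,t)[:3]: print(n,t,round(d["score"],2),np.round(d["position"],3),proj(c,d["position"]).round())
cv2.imwrite("pics/s2.png",cv2.resize(c["pixels"][60:290,200:500],None,fx=2.5,fy=2.5,interpolation=cv2.INTER_CUBIC))
E
```

```text
time: 7.5
eef_pos: [0.4917, -0.0014, 0.1538]
tool_rot: [-0.386, 0.001, 0.922, -0.0]
force: [0.6, -0.3, -1.0]
finger_gap: 0.0162
finger_force: 24.9
t 7.5 p [ 0.4917 -0.0014  0.1538] q [-0.09  0.76  1.27 -0.07  1.91 -1.66] z [-0.713  0.    -0.701] y [ 0.002  1.    -0.002] F [ 0.6 -0.3 -1. ] gap 16.2 24.9
top funnel_tip 0.94 [0.726 0.296 0.079] [209. 164.]
top funnel_tip 0.91 [0.713 0.13  0.082] [275. 170.]
top funnel_collar 0.73 [0.72  0.293 0.008] [216. 171.]
top funnel_collar 0.66 [0.711 0.127 0.01 ] [278. 175.]
top funnel 0.87 [ 0.713  0.126 -0.001] [279. 175.]
top funnel 0.68 [0.72  0.294 0.001] [216. 171.]
scene funnel_tip 0.81 [0.714 0.128 0.081] [386. 238.]
scene funnel_tip 0.81 [0.718 0.288 0.084] [465. 237.]
scene funnel_tip 0.58 [0.499 0.003 0.189] [324. 143.]
scene funnel_collar 0.83 [0.501 0.001 0.117] [323. 170.]
scene funnel_collar 0.77 [0.714 0.134 0.01 ] [386. 263.]
scene funnel_collar 0.75 [0.723 0.3   0.009] [464. 265.]
scene funnel 0.94 [0.719 0.299 0.002] [462. 266.]
scene funnel 0.93 [0.498 0.001 0.11 ] [323. 172.]
scene funnel 0.66 [0.499 0.001 0.185] [323. 145.]
```

View pics/s2.png

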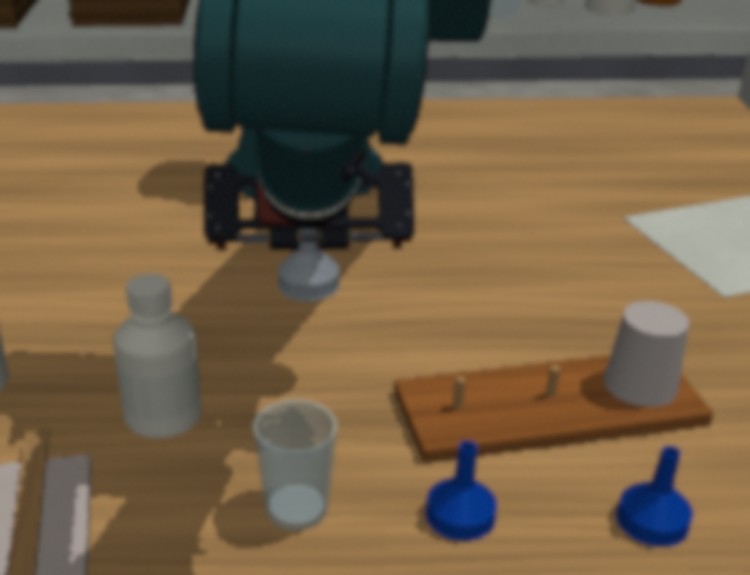

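The grey funnel hangs upright in the grip, mouth at about (308,285) in the crop. The blue ones and the bystanders haven't moved. I'll pitch it over in the air.

```bash
python3 -m handwheel '[{"xyz":[-0.01,0,0],"dr":[0,-0.9,0]},{"xyz":[-0.01,0,0],"dr":[0,-0.9,0]},{"xyz":[-0.01,0,0],"dr":[0,-0.9,0]},{"xyz":[-0.01,0,0],"dr":[0,-0.9,0]},{"xyz":[-0.01,0,0],"dr":[0,-0.9,0]},{"xyz":[-0.01,0,0],"dr":[0,-0.9,0]},{"xyz":[-0.01,0,0],"dr":[0,-0.9,0]},{"xyz":[-0.01,0,0],"dr":[0,-0.9,0]},{"xyz":[-0.01,0,0],"dr":[0,-0.9,0]},{"xyz":[-0.01,0,0],"dr":[0,-0.9,0]},{"xyz":[-0.01,0,0],"dr":[0,-0.9,0]},{"xyz":[0,0,0],"dr":[0,0,0]}]'
python3 -c "from h import *;st()"
python3 -m handwheel '[{"xyz":[-0.01,0,0],"dr":[0,-0.9,0]},{"xyz":[-0.01,0,0],"dr":[0,-0.9,0]},{"xyz":[-0.01,0,0],"dr":[0,-0.9,0]},{"xyz":[-0.01,0,0],"dr":[0,-0.9,0]},{"xyz":[-0.01,0,0],"dr":[0,-0.9,0]},{"xyz":[-0.01,0,0],"dr":[0,-0.9,0]},{"xyz":[-0.01,0,0],"dr":[0,-0.9,0]},{"xyz":[-0.01,0,0],"dr":[0,-0.9,0]},{"xyz":[-0.01,0,0],"dr":[0,-0.9,0]},{"xyz":[-0.01,0,0],"dr":[0,-0.9,0]},{"xyz":[-0.01,0,0],"dr":[0,-0.9,0]},{"xyz":[0,0,0],"dr":[0,0,0]}]'
python3 -c "from h import *;st()"
```

```text
time: 9.1
eef_pos: [0.4952, 0.002, 0.1514]
tool_rot: [0.035, -0.001, 0.999, -0.0]
force: [0.6, -0.2, -0.9]
finger_gap: 0.0167
finger_force: 24.9
t 9.1 p [0.4952 0.002  0.1514] q [-0.14  0.26  1.87  0.01  0.94 -1.72] z [ 0.071 -0.    -0.997] y [-0.003  1.    -0.   ] F [ 0.6 -0.2 -0.9] gap 16.7 24.9
time: 10.3
eef_pos: [0.5097, 0.0168, 0.2106]
tool_rot: [0.362, -0.001, 0.932, 0.012]
force: [-0.7, -1.3, -0.5]
finger_gap: 0.0165
finger_force: 25.0
t 10.3 p [0.5097 0.0168 0.2106] q [-0.25  0.02  2.33  1.24  0.2  -2.98] z [ 0.675  0.023 -0.738] y [-0.011  1.     0.022] F [-0.7 -1.3 -0.5] gap 16.5 25.0
```

Run:
```python
from h import *
B=rows(pose(),tgt([.5,.01,.17],-8,15,.008),7)
B=rows(B,tgt([.535,.01,.12],-8,15,.008),4)
rows(B,tgt([.535,.01,.08],-8,38,.008),8)
```

```text
7 x [0.089, -0.025, 0.109] [0.151, 0.78, 0.202]
4 x [-0.103, 0.024, 0.286] [0.0, 0.0, 0.0]
8 x [0.035, 0.0, 0.091] [0.0, -0.575, 0.0]
```

```bash
python3 -m handwheel '[{"xyz":[0.09,-0.02,0.11],"dr":[0.15,0.78,0.2]},{"xyz":[0.09,-0.02,0.11],"dr":[0.15,0.78,0.2]},{"xyz":[0.09,-0.02,0.11],"dr":[0.15,0.78,0.2]},{"xyz":[0.09,-0.02,0.11],"dr":[0.15,0.78,0.2]},{"xyz":[0.09,-0.02,0.11],"dr":[0.15,0.78,0.2]},{"xyz":[0.09,-0.02,0.11],"dr":[0.15,0.78,0.2]},{"xyz":[0.09,-0.02,0.11],"dr":[0.15,0.78,0.2]},{"xyz":[-0.1,0.02,0.29],"dr":[0,0,0]},{"xyz":[-0.1,0.02,0.29],"dr":[0,0,0]},{"xyz":[-0.1,0.02,0.29],"dr":[0,0,0]},{"xyz":[-0.1,0.02,0.29],"dr":[0,0,0]},{"xyz":[0,0,0],"dr":[0,0,0]}]'
python3 - <<'E'
from h import *
st(); rows(pose(),tgt([.535,.01,.08],-8,38,.008),8)
E
```

```text
time: 11.5
eef_pos: [0.5472, 0.0235, 0.124]
tool_rot: [0.19, 0.044, 0.981, 0.007]
force: [0.3, 0.4, -1.0]
finger_gap: 0.0166
finger_force: 24.9
t 11.5 p [0.5472 0.0235 0.124 ] q [-0.11  0.27  2.06  0.09  0.44 -1.67] z [ 0.374 -0.002 -0.928] y [0.083 0.996 0.031] F [ 0.3  0.4 -1. ] gap 16.6 24.9
8 x [0.073, -0.039, 0.103] [0.079, -0.404, 0.048]
```

Run:
```python
from h import *
B=rows(pose(),tgt([.467,.03,.085],-8,12,.008),7)
e=np.radians(33);u=np.array([np.cos(np.radians(-8)),np.sin(np.radians(-8)),0])
```

```text
7 x [0.255, -0.009, 0.059] [0.075, 0.281, 0.074]
```

```bash
python3 -m handwheel '[{"xyz":[0.25,-0.01,0.06],"dr":[0.08,0.28,0.07]},{"xyz":[0.25,-0.01,0.06],"dr":[0.08,0.28,0.07]},{"xyz":[0.25,-0.01,0.06],"dr":[0.08,0.28,0.07]},{"xyz":[0.25,-0.01,0.06],"dr":[0.08,0.28,0.07]},{"xyz":[0.25,-0.01,0.06],"dr":[0.08,0.28,0.07]},{"xyz":[0.25,-0.01,0.06],"dr":[0.08,0.28,0.07]},{"xyz":[0.25,-0.01,0.06],"dr":[0.08,0.28,0.07]},{"xyz":[0,0,0],"dr":[0,0,0]}]'
python3 - <<'E'
from h import *
st(); rows(pose(),tgt([.467,.03,.062],-8,12,.008),2)
for n in("top","scene"):
    c=capture(n)
    for t in("funnel_tip","funnel_collar","funnel"):
        for d in models.pinpoint(c,t)[:3]:
            if d["position"][0]<.6:print(n,t,round(d["score"],2),np.round(d["position"],3),proj(c,d["position"]).round())
E
```

```text
time: 12.3
eef_pos: [0.4678, 0.0295, 0.0782]
tool_rot: [0.105, 0.069, 0.992, -0.009]
force: [0.3, 1.1, -1.1]
finger_gap: 0.0164
finger_force: 24.9
t 12.3 p [0.4678 0.0295 0.0782] q [-0.07  0.3   2.11 -0.04  0.52 -1.47] z [ 0.206 -0.032 -0.978] y [ 0.139  0.99  -0.003] F [ 0.3  1.1 -1.1] gap 16.4 24.9
2 x [0.042, 0.004, 0.237] [-0.018, 0.004, 0.008]
top funnel_collar 0.61 [0.503 0.025 0.063] [316. 254.]
top funnel 0.91 [0.511 0.021 0.057] [318. 251.]
scene funnel_tip 0.72 [0.444 0.032 0.104] [335. 163.]
scene funnel_tip 0.65 [ 0.514 -0.35   0.152] [175. 162.]
scene funnel_collar 0.69 [0.505 0.023 0.064] [332. 189.]
scene funnel 0.63 [0.515 0.024 0.064] [333. 191.]
scene funnel 0.53 [0.444 0.032 0.105] [335. 163.]
```

Run:
```python
from h import *
rows(pose(),tgt([.466,.03,.060],-8,22,.008),5)
```

```text
5 x [0.034, 0.001, 0.102] [-0.006, -0.389, 0.003]
```

```bash
python3 -m handwheel '[{"xyz":[0.03,0,0.1],"dr":[0,-0.39,0]},{"xyz":[0.03,0,0.1],"dr":[0,-0.39,0]},{"xyz":[0.03,0,0.1],"dr":[0,-0.39,0]},{"xyz":[0.03,0,0.1],"dr":[0,-0.39,0]},{"xyz":[0.03,0,0.1],"dr":[0,-0.39,0]},{"xyz":[0,0,0],"dr":[0,0,0]}]'
python3 - <<'E'
from h import *
st()
T=pose();R=T[:3,:3]
def d(v):print((R.T@np.array(v)/.05).round(3))
u=np.array([.99,-.139,0])
d([0,0,-.004])
h=lambda e:(.052*np.cos(e)-.03*np.sin(e),.052*np.sin(e)+.03*np.cos(e))
es=np.radians([22,16,10,4,-2,-8,-14,-17])
for a,b in zip(es,es[1:]):
    ha,hb=h(a),h(b);d(-u*(hb[0]-ha[0])+np.array([0,0,hb[1]-ha[1]]))
E
```

```text
time: 13.3
eef_pos: [0.4718, 0.0306, 0.0622]
tool_rot: [0.183, 0.068, 0.981, -0.016]
force: [-0.7, 0.6, -0.3]
finger_gap: 0.0162
finger_force: 24.9
t 13.3 p [0.4718 0.0306 0.0622] q [-0.05  0.33  2.25 -0.2   0.2  -1.29] z [ 0.357 -0.057 -0.933] y [ 0.14   0.99  -0.007] F [-0.7  0.6 -0.3] gap 16.2 24.9
[0.029 0.001 0.075]
[0.118 0.001 0.043]
[0.113 0.001 0.055]
[0.107 0.001 0.066]
[0.099 0.001 0.077]
[0.091 0.001 0.087]
[0.081 0.001 0.096]
[0.037 0.    0.051]
```

Run:
```python
from h import *
u=np.array([.99,-.139,0]);G0=np.array([.488,.028,.053])
B=rows(pose(),tgt(G0,-8,16,.008),5)
h=lambda e:np.array((.052*np.cos(e)-.03*np.sin(e),.052*np.sin(e)+.03*np.cos(e)))
es=np.radians([28,14,0,-10,-17]);ti=[16,14,12,10,9]
for e,t in zip(es[1:],ti[1:]):
    q=h(e)-h(es[0]);B=rows(B,tgt(G0-u*q[0]+[0,0,q[1]-.0021],-8,t,.008),4); print(B[:3,3].round(4))
```

```text
5 x [-0.048, -0.001, 0.088] [-0.015, 0.207, 0.004]
4 x [0.071, -0.0, 0.04] [-0.0, 0.1, -0.0]
[0.4787 0.0293 0.0339]
4 x [0.058, -0.0, 0.047] [-0.0, 0.1, -0.0]
[0.4697 0.0306 0.0222]
4 x [0.032, -0.0, 0.042] [-0.0, 0.1, 0.0]
[0.465  0.0312 0.0126]
4 x [0.017, -0.0, 0.033] [-0.0, 0.05, -0.0]
[0.4628 0.0315 0.0056]
```

```bash
python3 -m handwheel '[{"xyz":[-0.05,0,0.09],"dr":[0,0.2,0]},{"xyz":[-0.05,0,0.09],"dr":[0,0.2,0]},{"xyz":[-0.05,0,0.09],"dr":[0,0.2,0]},{"xyz":[-0.05,0,0.09],"dr":[0,0.2,0]},{"xyz":[-0.05,0,0.09],"dr":[0,0.2,0]},{"xyz":[0,0,0],"dr":[0,0,0]}]'
python3 -c "from h import *;st()"
python3 -m handwheel '[{"xyz":[0.07,0,0.04],"dr":[0,0.1,0]},{"xyz":[0.07,0,0.04],"dr":[0,0.1,0]},{"xyz":[0.07,0,0.04],"dr":[0,0.1,0]},{"xyz":[0.07,0,0.04],"dr":[0,0.1,0]}]' 5 8
python3 - <<'E'
from h import *
st()
c=capture("scene")
for t in("funnel_tip","funnel_collar","funnel"):
        for d in models.pinpoint(c,t)[:4]:
            if d["position"][0]<.6:print(t,round(d["score"],2),np.round(d["position"],3),proj(c,d["position"]).round())
E
```

```text
time: 13.9
eef_pos: [0.4932, 0.0274, 0.0452]
tool_rot: [0.141, 0.069, 0.988, -0.013]
force: [0.3, 0.3, -0.8]
finger_gap: 0.0164
finger_force: 24.9
t 13.9 p [0.4932 0.0274 0.0452] q [-0.06  0.39  2.15 -0.09  0.32 -1.41] z [ 0.276 -0.045 -0.96 ] y [ 0.141  0.99  -0.006] F [ 0.3  0.3 -0.8] gap 16.4 24.9
time: 14.3
eef_pos: [0.4793, 0.0293, 0.0335]
tool_rot: [0.123, 0.069, 0.99, -0.012]
force: [-1.7, -0.0, 2.1]
finger_gap: 0.017
finger_force: 8.1
t 14.3 p [0.4793 0.0293 0.0335] q [-0.06  0.41  2.16 -0.08  0.33 -1.42] z [ 0.241 -0.04  -0.97 ] y [ 0.14   0.99  -0.006] F [-1.7 -0.   2.1] gap 17.0 8.1
funnel_tip 0.98 [0.45  0.034 0.044] [335. 184.]
funnel_tip 0.36 [ 0.572 -0.142  0.003] [266. 225.]
funnel_collar 0.65 [0.52  0.021 0.033] [331. 203.]
funnel 0.64 [0.53  0.021 0.029] [331. 206.]
```

```bash
python3 -m handwheel '[{"xyz":[0.06,0,0.05],"dr":[0,0.1,0]},{"xyz":[0.06,0,0.05],"dr":[0,0.1,0]},{"xyz":[0.06,0,0.05],"dr":[0,0.1,0]},{"xyz":[0.06,0,0.05],"dr":[0,0.1,0]},{"xyz":[0.03,0,0.04],"dr":[0,0.1,0]},{"xyz":[0.03,0,0.04],"dr":[0,0.1,0]},{"xyz":[0.03,0,0.04],"dr":[0,0.1,0]},{"xyz":[0.03,0,0.04],"dr":[0,0.1,0]},{"xyz":[0,0,0],"dr":[0,0,0]}]'
python3 - <<'E'
from h import *
st()
c=capture("scene")
for t in("funnel_tip","funnel_collar","funnel"):
        for d in models.pinpoint(c,t)[:4]:
            if d["position"][0]<.6:print(t,round(d["score"],2),np.round(d["position"],3),proj(c,d["position"]).round())
E
```

```text
time: 15.4
eef_pos: [0.4679, 0.0307, 0.0126]
tool_rot: [0.089, 0.07, 0.994, -0.009]
force: [-1.9, -1.7, 5.8]
finger_gap: 0.0173
finger_force: 8.0
t 15.4 p [0.4679 0.0307 0.0126] q [-0.07  0.45  2.14 -0.05  0.37 -1.45] z [ 0.176 -0.031 -0.984] y [ 0.14   0.99  -0.006] F [-1.9 -1.7  5.8] gap 17.3 8.0
funnel_tip 0.93 [0.439 0.035 0.009] [335. 192.]
funnel_collar 0.89 [0.504 0.025 0.034] [333. 198.]
funnel 0.73 [0.517 0.022 0.036] [332. 201.]
```

```bash
python3 -m handwheel '[{"xyz":[0,0,0],"dr":[0,0,0]},{"xyz":[0,0,0],"dr":[0,0,0]},{"xyz":[0,0,0],"dr":[0,0,0]},{"xyz":[0,0,0],"dr":[0,0,0]},{"xyz":[0,0,0],"dr":[0,0,0]}]' 45 8
python3 -m handwheel '[{"xyz":[0,0,-0.4],"dr":[0,0,0]},{"xyz":[0,0,-0.4],"dr":[0,0,0]},{"xyz":[0,0,-0.4],"dr":[0,0,0]},{"xyz":[0,0,-0.5],"dr":[0,0,0]},{"xyz":[0,0,-0.5],"dr":[0,0,0]},{"xyz":[0,0,-0.5],"dr":[0,0,0]},{"xyz":[0,0,-0.5],"dr":[0,0,0]},{"xyz":[0,0,0],"dr":[0,0,0]}]'
python3 - <<'E'
from h import *
st()
for n in("scene","top"):
  c=capture(n)
  for t in("funnel_tip","funnel_collar","funnel"):
        for d in models.pinpoint(c,t)[:4]:
            if d["position"][0]<.6:print(t,round(d["score"],2),np.round(d["position"],3),proj(c,d["position"]).round())
  if n=="scene":cv2.imwrite("pics/s3.png",cv2.resize(c["pixels"][140:260,220:420],None,fx=4,fy=4,interpolation=cv2.INTER_CUBIC))
B=rows(pose(),tgt([.508,.025,.16],-8,-48,.0))
rows(B,tgt([.508,.025,.032],-8,-48,.014))
E
```

```text
time: 16.1
eef_pos: [0.4666, 0.031, 0.0122]
tool_rot: [0.088, 0.07, 0.994, -0.009]
force: [-0.1, -0.7, -0.6]
finger_gap: 0.0447
finger_force: 0.0
time: 16.9
eef_pos: [0.4403, 0.036, 0.1725]
tool_rot: [0.091, 0.07, 0.993, -0.009]
force: [0.4, -1.0, 0.3]
finger_gap: 0.045
finger_force: 0.0
t 16.9 p [0.4403 0.036  0.1725] q [-0.06  0.1   2.03 -0.03  0.82 -1.47] z [ 0.18  -0.031 -0.983] y [ 0.14   0.99  -0.006] F [ 0.4 -1.   0.3] gap 45.0 0.0
funnel_tip 0.62 [0.439 0.034 0.008] [335. 193.]
funnel_collar 0.9 [0.504 0.022 0.035] [332. 198.]
funnel 0.81 [0.517 0.025 0.036] [333. 201.]
funnel_tip 0.8 [0.441 0.035 0.006] [312. 278.]
funnel_collar 0.75 [0.502 0.023 0.031] [317. 255.]
funnel_collar 0.4 [0.555 0.332 0.019] [198. 233.]
funnel 0.97 [0.516 0.021 0.036] [318. 249.]
15 x [-0.098, -0.001, -0.017] [-0.005, 0.775, -0.003]
6 x [-0.317, 0.0, 0.332] [-0.0, -0.0, 0.0]
```

View pics/s3.png

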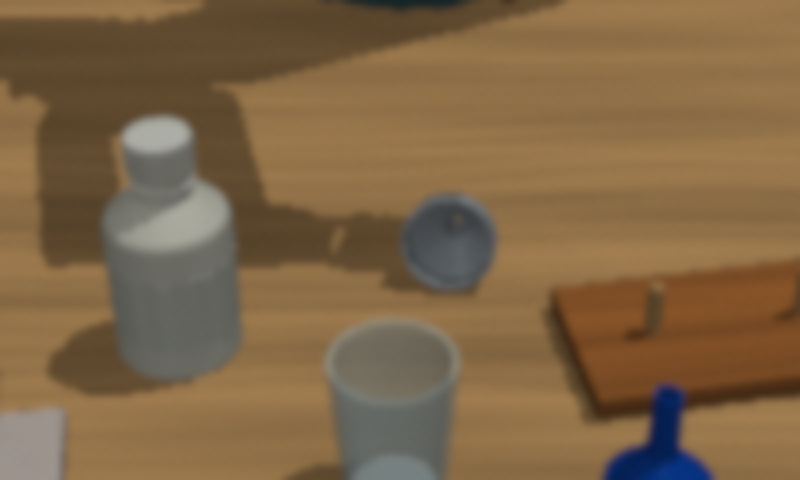

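The funnel lies on its side, mouth towards the camera at about (450,243) in the crop, spout towards the robot. Nothing else has moved. Next I'll retake it by the collar.

```bash
python3 -m handwheel '[{"xyz":[-0.1,0,-0.02],"dr":[0,0.78,0]},{"xyz":[-0.1,0,-0.02],"dr":[0,0.78,0]},{"xyz":[-0.1,0,-0.02],"dr":[0,0.78,0]},{"xyz":[-0.1,0,-0.02],"dr":[0,0.78,0]},{"xyz":[-0.1,0,-0.02],"dr":[0,0.78,0]},{"xyz":[-0.1,0,-0.02],"dr":[0,0.78,0]},{"xyz":[-0.1,0,-0.02],"dr":[0,0.78,0]},{"xyz":[-0.1,0,-0.02],"dr":[0,0.78,0]}]' 84 20 >/dev/null
python3 -m handwheel '[{"xyz":[-0.1,0,-0.02],"dr":[0,0.78,0]},{"xyz":[-0.1,0,-0.02],"dr":[0,0.78,0]},{"xyz":[-0.1,0,-0.02],"dr":[0,0.78,0]},{"xyz":[-0.1,0,-0.02],"dr":[0,0.78,0]},{"xyz":[-0.1,0,-0.02],"dr":[0,0.78,0]},{"xyz":[-0.1,0,-0.02],"dr":[0,0.78,0]},{"xyz":[-0.1,0,-0.02],"dr":[0,0.78,0]},{"xyz":[0,0,0],"dr":[0,0,0]}]'
python3 - <<'E'
from h import *
st()
rows(pose(),tgt([.508,.0245,.028],-8,-48,.016),8)
E
```

```text
time: 18.9
eef_pos: [0.511, 0.0254, 0.1589]
tool_rot: [-0.41, 0.066, 0.909, 0.026]
force: [-0.6, -0.1, -1.0]
finger_gap: 0.0838
finger_force: 0.0
t 18.9 p [0.511  0.0254 0.1589] q [-0.1   0.81  1.18  0.03  2.   -1.53] z [-0.743  0.101 -0.662] y [ 0.141  0.99  -0.007] F [-0.6 -0.1 -1. ] gap 83.8 0.0
8 x [-0.24, -0.002, 0.263] [-0.005, -0.014, -0.008]
```

```bash
python3 -m handwheel '[{"xyz":[-0.24,0,0.26],"dr":[0,0,0]},{"xyz":[-0.24,0,0.26],"dr":[0,0,0]},{"xyz":[-0.24,0,0.26],"dr":[0,0,0]},{"xyz":[-0.24,0,0.26],"dr":[0,0,0]},{"xyz":[-0.24,0,0.26],"dr":[0,0,0]},{"xyz":[-0.24,0,0.26],"dr":[0,0,0]},{"xyz":[-0.24,0,0.26],"dr":[0,0,0]},{"xyz":[-0.24,0,0.26],"dr":[0,0,0]},{"xyz":[0,0,0],"dr":[0,0,0]}]'
python3 - <<'E'
from h import *
st();print(tgt([.508,.0245,.028],-8,-48,.016)[:3,3])
c=capture("scene");cv2.imwrite("pics/s4.png",cv2.resize(c["pixels"][120:270,220:420],None,fx=4,fy=4,interpolation=cv2.INTER_CUBIC))
E
```

```text
time: 19.8
eef_pos: [0.4955, 0.0268, 0.0192]
tool_rot: [-0.41, 0.065, 0.909, 0.026]
force: [0.0, 0.1, 0.4]
finger_gap: 0.0837
finger_force: 0.0
t 19.8 p [0.4955 0.0268 0.0192] q [-0.1   0.95  1.27  0.02  1.77 -1.54] z [-0.742  0.101 -0.662] y [ 0.14   0.99  -0.007] F [0.  0.1 0.4] gap 83.7 0.0
[0.4962254  0.02615481 0.01729391]
```

View pics/s4.png

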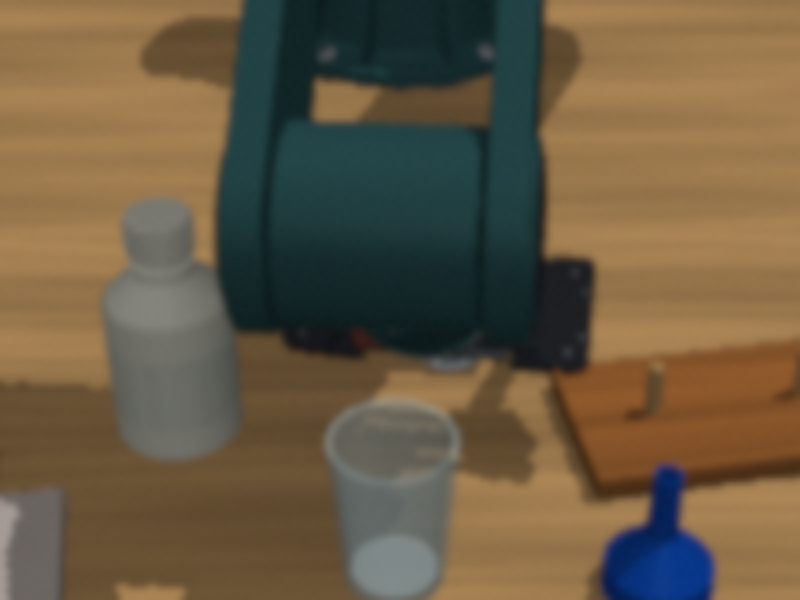

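The collar shows between the fingers at (455,362), and the arm is clear of the capped bottle and tumbler. I'll close and lift.

```bash
python3 -m handwheel '[{"xyz":[0,0,0],"dr":[0,0,0]},{"xyz":[0,0,0],"dr":[0,0,0]},{"xyz":[0,0,0],"dr":[0,0,0]},{"xyz":[0,0,0],"dr":[0,0,0]},{"xyz":[0,0,0],"dr":[0,0,0]},{"xyz":[0,0,0],"dr":[0,0,0]}]' 40 25
python3 -m handwheel '[{"xyz":[0.22,0,-0.2],"dr":[0,0,0]},{"xyz":[0.22,0,-0.2],"dr":[0,0,0]},{"xyz":[0.22,0,-0.2],"dr":[0,0,0]},{"xyz":[0.22,0,-0.2],"dr":[0,0,0]},{"xyz":[0.22,0,-0.2],"dr":[0,0,0]},{"xyz":[0.22,0,-0.2],"dr":[0,0,0]},{"xyz":[0.22,0,-0.2],"dr":[0,0,0]},{"xyz":[0.22,0,-0.2],"dr":[0,0,0]},{"xyz":[0.22,0,-0.2],"dr":[0,0,0]},{"xyz":[0.22,0,-0.2],"dr":[0,0,0]},{"xyz":[0.22,0,-0.2],"dr":[0,0,0]},{"xyz":[0.22,0,-0.2],"dr":[0,0,0]}]'
python3 - <<'E'
from h import *
st()
for n in("scene","top"):
  c=capture(n)
  for t in("funnel_tip","funnel_collar","bottle_mouth"):
        for d in models.pinpoint(c,t)[:4]:
            if d["position"][0]<.6:print(n,t,round(d["score"],2),np.round(d["position"],3),proj(c,d["position"]).round())
B=rows(pose(),tgt([.5,.0,.25],-8,26,.016))
E
```

```text
time: 20.45
eef_pos: [0.4975, 0.0267, 0.022]
tool_rot: [-0.408, 0.065, 0.91, 0.026]
force: [2.3, -0.2, 3.6]
finger_gap: 0.0588
finger_force: 25.0
time: 21.65
eef_pos: [0.499, 0.0276, 0.2011]
tool_rot: [-0.408, 0.065, 0.91, 0.026]
force: [-0.6, 0.3, -1.0]
finger_gap: 0.0588
finger_force: 25.0
t 21.65 p [0.499  0.0276 0.2011] q [-0.1   0.74  1.2   0.03  2.04 -1.53] z [-0.74   0.1   -0.665] y [ 0.14   0.99  -0.006] F [-0.6  0.3 -1. ] gap 58.8 25.0
scene funnel_tip 0.78 [0.441 0.034 0.19 ] [336. 132.]
scene funnel_collar 0.47 [0.506 0.026 0.212] [334. 136.]
scene bottle_mouth 0.86 [ 0.517 -0.351  0.151] [174. 163.]
19 x [-0.004, -0.029, -0.043] [-0.004, -0.783, -0.001]
```

Run:
```python
from h import *
B=rows(pose(),tgt([.52,.02,.28],-10,26,.016),20)
B=rows(B,tgt([.505,-.34,.275],-38,26,.016),17)
```

```text
20 x [-0.015, -0.005, -0.077] [-0.008, -0.744, 0.02]
17 x [-0.134, -0.404, 0.072] [0.144, -0.0, 0.296]
```

```bash
for k in 1 ; do python3 -m handwheel '[{"xyz":[-0.02,0,-0.08],"dr":[0,-0.74,0.02]},{"xyz":[-0.02,0,-0.08],"dr":[0,-0.74,0.02]},{"xyz":[-0.02,0,-0.08],"dr":[0,-0.74,0.02]},{"xyz":[-0.02,0,-0.08],"dr":[0,-0.74,0.02]},{"xyz":[-0.02,0,-0.08],"dr":[0,-0.74,0.02]},{"xyz":[-0.02,0,-0.08],"dr":[0,-0.74,0.02]},{"xyz":[-0.02,0,-0.08],"dr":[0,-0.74,0.02]},{"xyz":[-0.02,0,-0.08],"dr":[0,-0.74,0.02]},{"xyz":[-0.02,0,-0.08],"dr":[0,-0.74,0.02]},{"xyz":[-0.02,0,-0.08],"dr":[0,-0.74,0.02]}]' >/dev/null; done
python3 -m handwheel '[{"xyz":[-0.01,0,-0.08],"dr":[0,-0.74,0.02]},{"xyz":[-0.01,0,-0.08],"dr":[0,-0.74,0.02]},{"xyz":[-0.01,0,-0.08],"dr":[0,-0.74,0.02]},{"xyz":[-0.01,0,-0.08],"dr":[0,-0.74,0.02]},{"xyz":[-0.01,0,-0.08],"dr":[0,-0.74,0.02]},{"xyz":[-0.01,0,-0.08],"dr":[0,-0.74,0.02]},{"xyz":[-0.01,0,-0.08],"dr":[0,-0.74,0.02]},{"xyz":[-0.01,0,-0.08],"dr":[0,-0.74,0.02]},{"xyz":[-0.01,0,-0.08],"dr":[0,-0.74,0.02]},{"xyz":[-0.01,0,-0.08],"dr":[0,-0.74,0.02]},{"xyz":[0,0,0],"dr":[0,0,0]}]'
python3 - <<'E'
from h import *
st()
B=rows(pose(),tgt([.505,-.34,.275],-38,26,.016),17)
E
```

```text
time: 24.15
eef_pos: [0.5259, 0.0245, 0.2663]
tool_rot: [0.22, 0.082, 0.972, -0.025]
force: [-0.6, 1.1, -0.9]
finger_gap: 0.0588
finger_force: 25.0
t 24.15 p [0.5259 0.0245 0.2663] q [-0.03  0.01  1.95 -0.11  0.75 -1.37] z [ 0.423 -0.086 -0.902] y [ 0.171  0.985 -0.013] F [-0.6  1.1 -0.9] gap 58.8 25.0
17 x [-0.135, -0.41, 0.076] [0.136, -0.003, 0.302]
```

```bash
python3 -m handwheel '[{"xyz":[-0.13,-0.41,0.08],"dr":[0.14,0,0.3]},{"xyz":[-0.13,-0.41,0.08],"dr":[0.14,0,0.3]},{"xyz":[-0.13,-0.41,0.08],"dr":[0.14,0,0.3]},{"xyz":[-0.13,-0.41,0.08],"dr":[0.14,0,0.3]},{"xyz":[-0.13,-0.41,0.08],"dr":[0.14,0,0.3]},{"xyz":[-0.13,-0.41,0.08],"dr":[0.14,0,0.3]},{"xyz":[-0.13,-0.41,0.08],"dr":[0.14,0,0.3]},{"xyz":[-0.13,-0.41,0.08],"dr":[0.14,0,0.3]}]' >/dev/null
python3 -m handwheel '[{"xyz":[-0.14,-0.41,0.07],"dr":[0.14,0,0.3]},{"xyz":[-0.14,-0.41,0.07],"dr":[0.14,0,0.3]},{"xyz":[-0.14,-0.41,0.07],"dr":[0.14,0,0.3]},{"xyz":[-0.14,-0.41,0.07],"dr":[0.14,0,0.3]},{"xyz":[-0.14,-0.41,0.07],"dr":[0.14,0,0.3]},{"xyz":[-0.14,-0.41,0.07],"dr":[0.14,0,0.3]},{"xyz":[-0.14,-0.41,0.07],"dr":[0.14,0,0.3]},{"xyz":[-0.14,-0.41,0.07],"dr":[0.14,0,0.3]},{"xyz":[-0.14,-0.41,0.07],"dr":[0.14,0,0.3]},{"xyz":[0,0,0],"dr":[0,0,0]}]'
python3 - <<'E'
from h import *
st()
for n in("scene","top"):
  for k in range(2):
   c=capture(n)
   for t in("funnel","funnel_tip","funnel_collar","bottle_mouth","bottle"):
        for d in models.pinpoint(c,t)[:4]:
            if d["position"][0]<.6:print(n,t,round(d["score"],2),np.round(d["position"],4),proj(c,d["position"]).round(1))
  if n=="scene":cv2.imwrite("pics/s5.png",cv2.resize(c["pixels"][80:230,110:260],None,fx=4,fy=4,interpolation=cv2.INTER_CUBIC))
E
```

```text
time: 25.95
eef_pos: [0.5128, -0.3468, 0.2638]
tool_rot: [0.211, 0.318, 0.921, -0.076]
force: [0.2, -0.7, -1.4]
finger_gap: 0.0588
finger_force: 25.0
t 25.95 p [ 0.5128 -0.3468  0.2638] q [-0.72  0.14  1.81  0.03  0.74 -1.64] z [ 0.341 -0.274 -0.899] y [ 0.618  0.786 -0.005] F [ 0.2 -0.7 -1.4] gap 58.8 25.0
scene funnel_tip 0.79 [ 0.5071 -0.3485  0.2066] [171.2 139.7]
scene funnel_collar 0.81 [ 0.5083 -0.3434  0.2791] [165.7 110.1]
scene bottle_mouth 0.78 [ 0.5173 -0.3509  0.1491] [174.4 163.7]
scene bottle 0.58 [ 0.5141 -0.3525  0.0007] [187.1 212.8]
scene funnel 0.69 [ 0.5087 -0.3379  0.2849] [167.6 107.6]
scene funnel_tip 0.74 [ 0.5121 -0.3421  0.2053] [173.4 141.2]
scene funnel_tip 0.19 [ 0.5141 -0.3496  0.1513] [175.2 162.2]
scene funnel_collar 0.84 [ 0.5097 -0.3392  0.2752] [167.9 112. ]
scene bottle_mouth 0.76 [ 0.5161 -0.3468  0.1526] [176.  162.1]
scene bottle 0.7 [ 5.114e-01 -3.511e-01  2.000e-04] [187.9 212.3]
top funnel 0.62 [ 0.5112 -0.3401  0.2857] [492.4 252. ]
top funnel_tip 0.73 [ 0.5136 -0.343   0.2034] [480.9 251. ]
top bottle_mouth 0.69 [ 0.5708 -0.1418  0.0022] [379.7 228.8]
top bottle 0.49 [ 0.5128 -0.346   0.0045] [457.5 251.4]
top funnel 0.53 [ 0.5092 -0.3405  0.2882] [493.1 253. ]
top funnel_collar 0.8 [ 0.5072 -0.3418  0.2749] [491.5 254. ]
top bottle 0.66 [ 0.517  -0.3491  0.0066] [458.9 249.8]
```

View pics/s5.png

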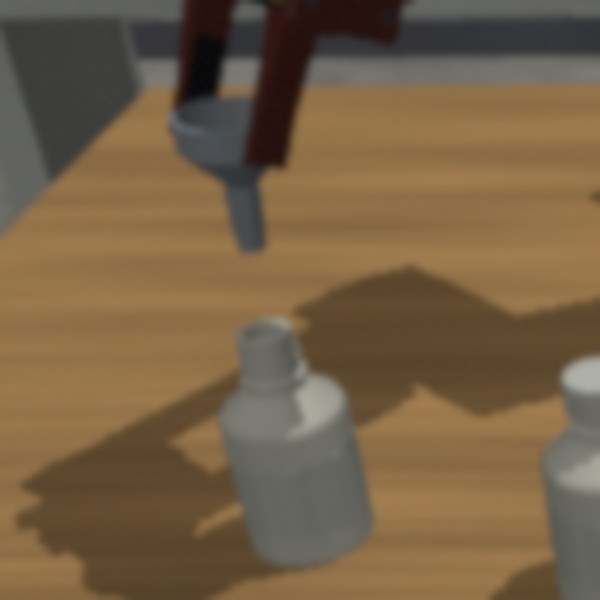

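The funnel hangs nearly vertical, with its tip at about (250,248) in the crop, above and slightly short of the bottle mouth at (265,328). I'll average several readings.

```bash
cat > avg.py <<'E'
from h import *
import sys
from collections import defaultdict
G=defaultdict(list);near=np.array([.513,-.345])
for k in range(int(sys.argv[1])):
  for n in("scene","top"):
    c=capture(n)
    for t in("funnel","funnel_tip","funnel_collar","bottle_mouth","bottle"):
        for d in models.pinpoint(c,t)[:3]:
            p=np.array(d["position"]);zr={"funnel":(.2,.31),"funnel_tip":(.0,.3),"funnel_collar":(.17,.3),"bottle_mouth":(.13,.17),"bottle":(-.02,.03)}[t]
            if np.linalg.norm(p[:2]-near)<.03 and zr[0]<p[2]<zr[1] and d["score"]>.4: G[n,t].append(p);break
for k,v in sorted(G.items()):print(k,len(v),np.mean(v,0).round(4),(np.std(v,0)).round(4))
st()
E
python3 avg.py 6
```

```text
('scene', 'bottle') 6 [ 0.5118 -0.3513  0.0016] [0.0015 0.0013 0.0014]
('scene', 'bottle_mouth') 6 [ 0.515  -0.3486  0.1506] [0.0011 0.0021 0.001 ]
('scene', 'funnel') 6 [ 0.5093 -0.34    0.2848] [0.0011 0.0012 0.0016]
('scene', 'funnel_collar') 6 [ 0.508  -0.341   0.2762] [0.0015 0.0013 0.001 ]
('scene', 'funnel_tip') 6 [ 0.5112 -0.3443  0.2056] [0.001  0.0015 0.0017]
('top', 'bottle') 6 [ 0.5141 -0.3491  0.0043] [0.0014 0.0014 0.0023]
('top', 'funnel') 6 [ 0.5103 -0.341   0.2843] [0.0012 0.0013 0.0012]
('top', 'funnel_collar') 6 [ 0.5071 -0.3416  0.2746] [0.0013 0.0012 0.0016]
t 30.75 p [ 0.5128 -0.3445  0.2642] q [-0.71  0.14  1.81  0.03  0.74 -1.64] z [ 0.342 -0.274 -0.899] y [ 0.616  0.788 -0.005] F [ 0.   1.  -0.6] gap 58.9 25.0
```

```bash
cat > w.py <<'E'
from h import *
import sys
R=pose()[:3,:3];print((R.T@np.array([float(a) for a in sys.argv[1:4]])/50).round(3))
E
python3 -m handwheel '[{"xyz":[0.01,0,0],"dr":[0,0.4,0]},{"xyz":[0,0,0],"dr":[0,0,0]}]'
python3 w.py 5.5 -6.7 0; python3 w.py 0 0 -48;python3 w.py 0 0 -5
```

```text
time: 30.95
eef_pos: [0.5132, -0.3448, 0.2645]
tool_rot: [0.196, 0.318, 0.925, -0.07]
force: [-0.2, -0.5, -0.9]
finger_gap: 0.0591
finger_force: 25.0
[-0.154 -0.038  0.069]
[0.391 0.005 0.877]
[0.041 0.001 0.091]
```

```bash
python3 -m handwheel '[{"xyz":[-0.08,-0.02,0.03],"dr":[0,0,0]},{"xyz":[-0.08,-0.02,0.03],"dr":[0,0,0]},{"xyz":[0.05,0,0.11],"dr":[0,0,0]},{"xyz":[0.05,0,0.11],"dr":[0,0,0]},{"xyz":[0.05,0,0.11],"dr":[0,0,0]},{"xyz":[0.05,0,0.11],"dr":[0,0,0]},{"xyz":[0.05,0,0.11],"dr":[0,0,0]},{"xyz":[0.05,0,0.11],"dr":[0,0,0]},{"xyz":[0.05,0,0.11],"dr":[0,0,0]},{"xyz":[0,0,0],"dr":[0,0,0]},{"xyz":[0,0,0],"dr":[0,0,0]}]'
python3 avg.py 5
python3 - <<'E'
from h import *
c=capture("scene");cv2.imwrite("pics/s6.png",cv2.resize(c["pixels"][100:220,130:230],None,fx=5,fy=5,interpolation=cv2.INTER_CUBIC))
E
```

```text
time: 32.05
eef_pos: [0.5176, -0.351, 0.222]
tool_rot: [0.196, 0.318, 0.925, -0.07]
force: [0.9, 0.0, -0.5]
finger_gap: 0.0586
finger_force: 25.0
('scene', 'bottle') 5 [ 0.5106 -0.3512  0.0014] [0.0015 0.0018 0.001 ]
('scene', 'bottle_mouth') 5 [ 0.5149 -0.3489  0.1501] [0.0012 0.0012 0.0015]
('scene', 'funnel') 5 [ 0.514  -0.3467  0.2424] [0.001  0.0008 0.0008]
('scene', 'funnel_collar') 5 [ 0.5122 -0.3485  0.236 ] [0.0009 0.0011 0.002 ]
('scene', 'funnel_tip') 5 [ 0.5136 -0.3501  0.1642] [0.0011 0.0011 0.0011]
('top', 'bottle') 5 [ 0.5128 -0.3494  0.0033] [0.0013 0.0006 0.0011]
('top', 'funnel') 5 [ 0.5148 -0.3482  0.2425] [0.0005 0.0008 0.0021]
('top', 'funnel_collar') 4 [ 0.5115 -0.3484  0.2332] [0.0012 0.0017 0.0005]
('top', 'funnel_tip') 5 [ 0.5165 -0.3491  0.1776] [0.0015 0.0014 0.0323]
t 35.05 p [ 0.5176 -0.351   0.2222] q [-0.72  0.21  1.82  0.03  0.69 -1.64] z [ 0.317 -0.254 -0.914] y [ 0.616  0.788 -0.005] F [-0.6 -0.8 -0.6] gap 58.8 25.0
```

View pics/s6.png

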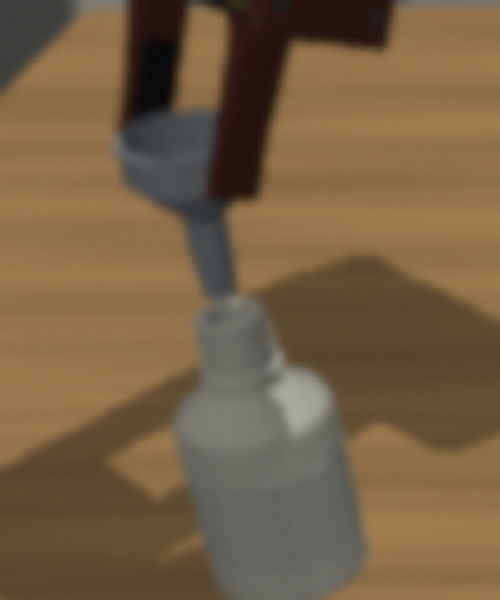

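The tip at (221,295) sits just above the rim, which is centred at about (235,306). I'll check it with projected circles in both views.

Run:
```python
from h import *
out=[]
for n in("scene","top"):
    c=capture(n);m=proj(c,[.5148,-.349,.16]);x0,y0=int(m[0])-25,int(m[1])-37;k=8
    im=cv2.resize(c["pixels"][y0:y0+75,x0:x0+50],None,fx=k,fy=k,interpolation=cv2.INTER_CUBIC)
    im=cv2.convertScaleAbs(im,alpha=1.5,beta=0)
    def circ(p,r,col):
        pts=[(proj(c,np.array(p)+r*np.array([np.cos(a),np.sin(a),0]))-[x0,y0]+.5)*k for a in np.linspace(0,6.29,40)]
        cv2.polylines(im,[np.int32(pts)],True,col,1)
    circ([.5148,-.349,.150],.016,(0,0,255));circ([.5148,-.349,.150],.0105,(0,0,255));circ([.513,-.350,.0],.038,(0,0,255));
    circ([.5148,-.349,.118],.016,(0,0,255))
    circ([.5140,-.350,.1635],.0075,(0,255,0));circ([.5144,-.3472,.2425],.030,(0,255,0))
    out.append(im)
cv2.imwrite("pics/ov.png",np.hstack(out))
```

```text
(no output)
```

View pics/ov.png

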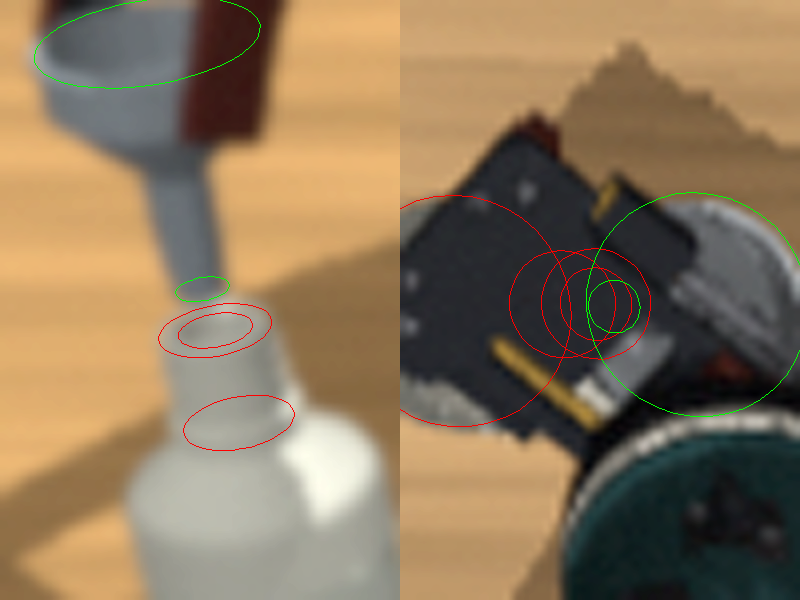

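```bash
python3 -m handwheel '[{"xyz":[0,0.03,0],"dr":[0,0,0]},{"xyz":[0.033,0,0.073],"dr":[0,0,0]},{"xyz":[0.033,0,0.073],"dr":[0,0,0]},{"xyz":[0.033,0,0.073],"dr":[0,0,0]},{"xyz":[0.033,0,0.073],"dr":[0,0,0]},{"xyz":[0.016,0,0.037],"dr":[0,0,0]},{"xyz":[0,0,0],"dr":[0,0,0]}]'
python3 -m handwheel '[{"xyz":[0.016,0,0.037],"dr":[0,0,0]},{"xyz":[0.016,0,0.037],"dr":[0,0,0]},{"xyz":[0,0,0],"dr":[0,0,0]}]'
python3 avg.py 2
```

```text
time: 35.9
eef_pos: [0.5181, -0.3496, 0.2035]
tool_rot: [0.195, 0.318, 0.925, -0.07]
force: [0.5, 0.6, -1.2]
finger_gap: 0.0588
finger_force: 25.0
time: 36.2
eef_pos: [0.5183, -0.3498, 0.1998]
tool_rot: [0.196, 0.318, 0.925, -0.07]
force: [-0.5, 1.2, -0.2]
finger_gap: 0.0587
finger_force: 25.0
('scene', 'bottle') 2 [ 0.5125 -0.3504 -0.001 ] [0.0007 0.0004 0.0014]
('scene', 'bottle_mouth') 2 [ 0.5164 -0.3479  0.1519] [0.0008 0.0014 0.0003]
('scene', 'funnel') 1 [ 0.5159 -0.3463  0.2221] [0. 0. 0.]
('scene', 'funnel_collar') 2 [ 0.5142 -0.3454  0.2138] [0.0018 0.002  0.0011]
('scene', 'funnel_tip') 2 [ 0.5136 -0.3488  0.1426] [0.0009 0.0005 0.0006]
('top', 'bottle') 2 [ 0.5127 -0.347   0.0033] [0.0008 0.0013 0.0008]
('top', 'funnel') 2 [ 0.5168 -0.3466  0.2224] [0.0003 0.0005 0.0009]
('top', 'funnel_collar') 1 [ 0.5103 -0.3482  0.2101] [0. 0. 0.]
('top', 'funnel_tip') 2 [ 0.5168 -0.3475  0.1419] [0.0003 0.0004 0.0005]
t 37.4 p [ 0.5184 -0.3499  0.2001] q [-0.71  0.24  1.85  0.03  0.64 -1.64] z [ 0.317 -0.254 -0.914] y [ 0.616  0.788 -0.005] F [-1.   1.1 -0.9] gap 58.9 25.0
```

The tip is about 8 mm below the rim with no contact force, so it is in the bore. I'll continue slowly.

```bash
python3 -m handwheel '[{"xyz":[0.016,0,0.037],"dr":[0,0,0]},{"xyz":[0.016,0,0.037],"dr":[0,0,0]},{"xyz":[0.016,0,0.037],"dr":[0,0,0]},{"xyz":[0.016,0,0.037],"dr":[0,0,0]},{"xyz":[0.016,0,0.037],"dr":[0,0,0]},{"xyz":[0,0,0],"dr":[0,0,0]}]'
python3 -m handwheel '[{"xyz":[0.016,0,0.037],"dr":[0,0,0]},{"xyz":[0.016,0,0.037],"dr":[0,0,0]},{"xyz":[0.016,0,0.037],"dr":[0,0,0]},{"xyz":[0.016,0,0.037],"dr":[0,0,0]},{"xyz":[0.016,0,0.037],"dr":[0,0,0]},{"xyz":[0,0,0],"dr":[0,0,0]}]'
python3 avg.py 2
```

```text
time: 38.0
eef_pos: [0.5183, -0.3498, 0.1896]
tool_rot: [0.195, 0.318, 0.925, -0.07]
force: [0.3, -0.6, -0.8]
finger_gap: 0.0588
finger_force: 25.0
time: 38.6
eef_pos: [0.5183, -0.3499, 0.1795]
tool_rot: [0.195, 0.318, 0.925, -0.07]
force: [-0.4, -0.3, -1.4]
finger_gap: 0.0586
finger_force: 25.0
('scene', 'bottle') 2 [ 5.098e-01 -3.499e-01 -4.000e-04] [0.0003 0.0011 0.0009]
('scene', 'bottle_mouth') 2 [ 0.5155 -0.3484  0.1502] [0.0006 0.0005 0.0009]
('scene', 'funnel') 1 [ 0.514 -0.345  0.202] [0. 0. 0.]
('scene', 'funnel_collar') 2 [ 0.514  -0.3494  0.1912] [0.    0.001 0.001]
('scene', 'funnel_tip') 2 [ 0.517  -0.3486  0.1222] [0.0009 0.0001 0.0023]
('top', 'bottle') 2 [ 0.5131 -0.3467  0.0046] [0.     0.0018 0.0004]
('top', 'funnel') 1 [ 0.5147 -0.3474  0.2001] [0. 0. 0.]
('top', 'funnel_collar') 2 [ 0.5133 -0.3458  0.1894] [0.001  0.001  0.0004]
('top', 'funnel_tip') 1 [ 0.5151 -0.3474  0.1977] [0. 0. 0.]
t 39.8 p [ 0.5185 -0.3501  0.1799] q [-0.71  0.27  1.87  0.03  0.58 -1.64] z [ 0.317 -0.254 -0.914] y [ 0.616  0.788 -0.005] F [-0.   0.2 -0.9] gap 58.6 25.0
```

Tip at about 0.122, so 13 mm to go. I'll advance 10 mm, then step 1 mm at a time and watch the force.

```bash
python3 -m handwheel '[{"xyz":[0.016,0,0.037],"dr":[0,0,0]},{"xyz":[0.016,0,0.037],"dr":[0,0,0]},{"xyz":[0.016,0,0.037],"dr":[0,0,0]},{"xyz":[0.016,0,0.037],"dr":[0,0,0]},{"xyz":[0,0,0],"dr":[0,0,0]}]' - 10
python3 -m handwheel '[{"xyz":[0.008,0,0.018],"dr":[0,0,0]},{"xyz":[0.008,0,0.018],"dr":[0,0,0]},{"xyz":[0,0,0],"dr":[0,0,0]}]' | grep -E "eef|force"
python3 -m handwheel '[{"xyz":[0.008,0,0.018],"dr":[0,0,0]},{"xyz":[0,0,0],"dr":[0,0,0]}]' | grep -E "eef|force"
python3 avg.py 2|grep fun
```

```text
time: 40.3
eef_pos: [0.5183, -0.35, 0.1714]
tool_rot: [0.195, 0.318, 0.925, -0.07]
force: [-0.0, -0.1, -1.3]
finger_gap: 0.0589
finger_force: 10.0
eef_pos: [0.5185, -0.3502, 0.1698]
force: [-0.1, -0.2, -0.4]
finger_force: 10.0
eef_pos: [0.5187, -0.3505, 0.1692]
force: [-1.7, -0.5, 0.2]
finger_force: 10.0
('scene', 'funnel_collar') 2 [ 0.5135 -0.3476  0.1829] [0.0014 0.001  0.0003]
('top', 'funnel_collar') 1 [ 0.5116 -0.3449  0.1808] [0. 0. 0.]
```

```bash
for i in 1; do python3 -m handwheel '[{"xyz":[0.008,0,0.018],"dr":[0,0,0]},{"xyz":[0,0,0],"dr":[0,0,0]}]' - 6| grep -E "eef|force"; done
python3 -m handwheel '[{"xyz":[0.008,0,0.018],"dr":[0,0,0]},{"xyz":[0,0,0],"dr":[0,0,0]}]' | grep -E "eef|force"
python3 -c "from h import *;st()"
```

```text
eef_pos: [0.519, -0.3507, 0.1685]
force: [-1.9, -1.6, 5.8]
finger_force: 6.0
eef_pos: [0.5192, -0.351, 0.168]
force: [-1.8, -2.1, 5.7]
finger_force: 6.0
t 42.4 p [ 0.5192 -0.351   0.168 ] q [-0.71  0.28  1.89  0.03  0.55 -1.64] z [ 0.319 -0.256 -0.913] y [ 0.616  0.788 -0.006] F [-1.8 -2.1  5.7] gap 58.8 6.0
```

It is seated: the pads are sliding at about 6 N. I'll open gently and back out.

```bash
python3 -m handwheel '[{"xyz":[0,0,0],"dr":[0,0,0]},{"xyz":[0,0,0],"dr":[0,0,0]},{"xyz":[0,0,0],"dr":[0,0,0]},{"xyz":[0,0,0],"dr":[0,0,0]},{"xyz":[0,0,0],"dr":[0,0,0]},{"xyz":[0,0,0],"dr":[0,0,0]}]' 82 6|grep -E "force|gap"
python3 -m handwheel '[{"xyz":[0,0,-0.2],"dr":[0,0,0]},{"xyz":[0,0,-0.2],"dr":[0,0,0]},{"xyz":[0,0,-0.3],"dr":[0,0,0]},{"xyz":[0,0,-0.4],"dr":[0,0,0]},{"xyz":[0,0,-0.5],"dr":[0,0,0]},{"xyz":[0,0,-0.5],"dr":[0,0,0]},{"xyz":[0,0,-0.5],"dr":[0,0,0]},{"xyz":[0,0,-0.5],"dr":[0,0,0]},{"xyz":[-0.4,0,-0.2],"dr":[0,0,0]},{"xyz":[0.6,0,0],"dr":[0,0,0]},{"xyz":[0.8,0,0],"dr":[0,0,0]},{"xyz":[0,0,0],"dr":[0,0,0]}]'
python3 avg.py 3
python3 - <<'E'
from h import *
c=capture("scene");cv2.imwrite("pics/s7.png",cv2.resize(c["pixels"][100:300,100:400],None,fx=2.6,fy=2.6,interpolation=cv2.INTER_CUBIC))
E
```

```text
force: [0.7, -0.8, -0.3]
finger_gap: 0.0819
finger_force: 0.0
time: 44.2
eef_pos: [0.4244, -0.275, 0.2935]
tool_rot: [0.192, 0.318, 0.926, -0.068]
force: [-0.5, -0.6, 0.6]
finger_gap: 0.0817
finger_force: 0.0
('scene', 'bottle') 3 [ 5.117e-01 -3.496e-01  1.000e-04] [0.0025 0.0018 0.0009]
('scene', 'bottle_mouth') 3 [ 0.5146 -0.3489  0.1526] [0.0013 0.0011 0.0008]
('scene', 'funnel_collar') 2 [ 0.5122 -0.3496  0.1814] [0.0003 0.0024 0.0009]
('top', 'bottle') 3 [ 0.5126 -0.35    0.0044] [0.0006 0.0005 0.0009]
('top', 'bottle_mouth') 3 [ 0.5126 -0.3488  0.1493] [0.0011 0.0006 0.0017]
('top', 'funnel_collar') 3 [ 0.5114 -0.3478  0.1773] [0.0012 0.0005 0.001 ]
t 46.0 p [ 0.4301 -0.2802  0.2974] q [-0.73 -0.05  1.91  0.03  0.86 -1.65] z [ 0.317 -0.254 -0.914] y [ 0.616  0.788 -0.005] F [0.2 0.4 0.1] gap 81.8 0.0
```

View pics/s7.png

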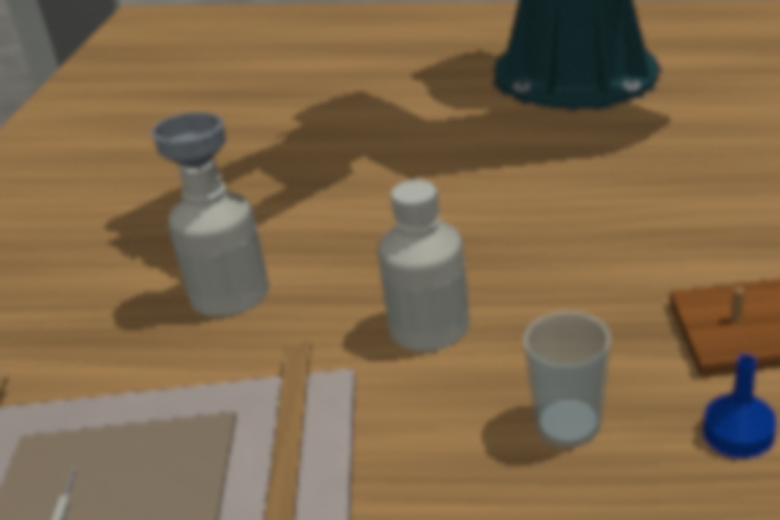

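The funnel sits upright and fully home in the bottle, collar at about (190,138), z ≈ 0.18. The bottle is in place and the arm is clear.

```bash
python3 -c "from plant import order;print(order.close_job())"
```

```text
the job is handed in; nothing more can be done
None
```

The steel funnel is spout-down and upright in the neck of the open bottle and looks fully home. The bottle and the bystanders look to be where they started, the arm is clear, and I handed the job in at about 46 s; no verdict came back.

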